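# Charge the drying canister and hold its lid at half turn

### The job

Tip all four drying balls from the narrow tray into the open canister and set the empty tray back down upright on the desk. Then put the lid into the canister's mouth with its lugs through the two notches, fully down, and twist it clockwise half of its quarter turn (about 45 degrees, grip bar in line with the pips on the rim), never as far as the lock. Finish while still holding the lid there against its return spring, and leave the other things on the desk where they are.

Things in the scene. Friction and masses are not known exactly. Their poses are not given: they have to be found in the camera images.
- canister: Round aluminium canister bolted to the desk, 100 mm in diameter (foot 120), 90 mm tall, open at the top; hollow 84 mm across below its lip, dark inner floor at 8 mm. Origin: centre of its underside; z up. x runs through the two lid notches in the lip. A dark pip on the rim, 46 mm from the axis, stands 45 degrees clockwise (seen from above) of each notch: the half-way mark.
- mouth (a point): Centre of the canister's mouth, at rim-top height. The mouth is 61 mm across in an 8 mm thick inward lip; two opposite notches 20 mm wide along the canister's +x and -x reach out to 42 mm from the axis. Lugs lowered through them and turned clockwise pass under the lip; counterclockwise is blocked.
- lid: Grey plastic bayonet lid, 57 mm tall, 80 to 170 g, standing right way up on the desk on the opposite side of the canister from the tray. Origin: centre of its underside; z up. Hub 54 mm in diameter, 17 mm high; flange 80 mm in diameter at 17 to 23 mm. Two lugs at the hub's foot along +x and -x, 14 mm wide, 6 mm high, out to 38 mm. Either way round fits.
- lid_bar (a point): Centre of the lid's upright grip bar, 40 mm above the lid's origin. Bar 66 mm long along the lid's x (same line as the lugs), 16 mm thick along y, 34 mm tall on top of the flange. When the lid is fully in, its flange lies on the rim and the lid's origin is 73 mm above the canister's (play 3 mm sideways, 3 mm upward once turned).
- tray: Narrow aluminium channel tray holding four balls, 110 mm long (x), 34 mm wide (y), 46 mm tall, 3 mm walls, 100 to 210 g, on the desk. Origin: centre of its underside; z up. Open spout at -x, closed at +x. Grip it across its side walls at mid-length. Its floor slopes down 8 degrees to the closed end; balls roll out once the spout is tipped over 10 degrees down.
- spout (a point): Middle of the spout's floor edge at the tray's open end: 55 mm from the tray's centre towards its -x, 21 mm above its underside. The floor is 6 mm above the underside at the closed end; inside width 28 mm.
- ball1: White ceramic drying ball, 20 mm in diameter, 11 g, loose in the tray in a row. Origin: its centre.
- ball2: White ceramic drying ball, 20 mm in diameter, 11 g, loose in the tray in a row. Origin: its centre.
- ball3: White ceramic drying ball, 20 mm in diameter, 11 g, loose in the tray in a row. Origin: its centre.
- ball4: White ceramic drying ball, 20 mm in diameter, 11 g, loose in the tray in a row. Origin: its centre.
- collar (a joint): Sprung collar under the lip, pushed round by the lid's lugs: 0 at rest, grows (rad) as the lid turns clockwise seen from above. The lugs meet it after 0 to 0.2 rad of turning, so it reads about 0.7 with the lid half-way; the lock is at 1.15. Spring 0.12 N m per rad pushes the lid back counterclockwise.
- case: Bystander: clear storage case with a steel spring clip, 134 x 94 x 39 mm. Origin: centre of its underside.
- power_block: Bystander: white power block with a green toggle switch, 60 x 150 x 45 mm (70 with the toggle). Origin: centre of its underside.
- spare_drive: Bystander: slim aluminium drive lying flat, 110 x 72 x 13 mm. Origin: centre of its underside.
- mug: Bystander: blue mug, 80 mm across, 90 mm tall. Origin: centre of its underside.
- stick: Bystander: black memory stick, 58 x 18 x 8 mm, near the canister. Origin: its underside.
- reader: Bystander: grey card reader, 60 x 40 x 14 mm, near the canister. Origin: centre of its underside.
Mind the look-alikes: they are no part of the job. What is shaped like the lid but orange or red is not meant. Of the things like the tray, leave any that is orange; of the rest the larger one is meant.

How it is judged:
By the outcome, as a careful person would: the job done as asked, in the order asked, and still so for the second after the job is handed in, while the arm keeps its last pose, push and grip.
It also fails if it takes over 69 s, if anything falls off the work surface, if the arm or the gripper's body presses on something with over 40 N, if the wrist force passes 120 N, or if a joint passes its speed limit or range.

### The arm

A 6-joint arm with a two-finger parallel gripper is mounted at the origin on the work surface. World frame = base frame: x ahead of the robot, y to its left, z up, the work surface at z = 0. Lengths are in m, angles in rad, forces in N, time in s.
With the tool pointing down it reaches from about 0.35 to 0.775 m from the base axis. Payload 5.5 kg.
Tool frame: the origin (TCP) lies on the centre line of the jaws, within the pads' length; the fingertips stand 8 mm ahead of it and the grasp point (between the pads) lies 11 mm behind it; z points along the fingers, y is the direction in which the jaws open and shut (so a half turn about z gives the same grasp; the last joint's range is limited). The gripper opens to 85 mm and grips with 20 to 120 N. Pads are 22 mm wide; open, the fingers measure 114 mm over their backs; the gripper's body (76 mm by 85 mm) begins 54 mm behind the grasp point. The pads swing forward as they close: fully open they stand 13 mm farther back than shut.
Start: joints at [1.064, 0.313, 0.046, 1.304, 0, 1.431], TCP at [0.206, 0.537, 0.239] pointing down, gripper open.
Joint ranges: [-2.76, 2.76], [-0.86, 1.69], [-1.03, 1.26], [-2.2, 2.34], [-1.47, 1.5], [-3.14, 3.14]. Speed limits (rad/s): [2.57, 2.57, 3.14, 3.14, 3.14, 3.14].

### API

Orientations are given as a unit quaternion [w, x, y, z].
In Python, from workcell import env gives the robot as it stands. The module is installed in compiled form; this text tells all that it offers.
- The arm moves only by the tool play_rows, never from a script. Its argument "steps" is a list of rows, each an object with "claw": the closure in counts, from 0 (fully open) to 255 (shut); "dp": the shift along the tool's x, y, z in m, a list of three; "angular": the turn, a rotation vector about the tool's x, y, z in degrees, a list of three. In form: [{"claw": claw, "dp": [dx, dy, dz], "angular": [wx, wy, wz]}, ...]. A call has exactly 8 rows; each row shifts and turns the commanded pose from where the row before left it, along the tool's axes as they then stand; what a row does not reach is not made up. A row lasts 1/12 s, in which the tool goes at most 41.7 mm and 7.16 degrees, less where a joint would pass 70% of its speed; a pose out of reach is approached as far as the arm can. A call is refused whole if a number of a shift passes 0.0417 or a number of a turn 7.16, either way. A call with a gripper value outside its range is refused whole. The fingers move at their own pace and stop on an object; "force" is the grip in N (left out, the last holds). Time passes only in rows, so rows that do not move let the fingers close, or fill a call up. It gives the time, the measured TCP pose, the force and the opening at its end, in the units of the state.
- env.get_state(): the state, without advancing time (a new reading comes with each control period).
- env.read_camera(name): name is "scene" or "top"; returns (picture, depth): 384x512x3 uint8, red, green, blue; 384x512 float32, m along the optical axis (not along the pixel's ray), 0 where there is no reading.
- env.calibration(name): a dict with "fx", "fy", "cx", "cy" (pixels), "k1" (the pictures are not rectified: a ray, as slopes to the right and down, at radius r is drawn at 1 + k1 r^2 times it, then the intrinsics apply), "world_from_camera" (4x4, takes a point from camera to world coordinates). Camera axes: x right, y down, z forward; pixel columns grow to the right and rows downward; lengths in m; the calibration is good to about 2 mm. A picture is of the moment at which its call begins. calibration takes no time and is no camera call.
- env.hand_in(): hands the job in, once; it reports no verdict.
The state is a dict: "clock": time; "joint_pos": joint angles; "qvel": joint speeds; "tau": joint torques, N m; "tcp_pos": TCP position; "orientation": TCP orientation; "wrist_force": force on the tool from outside, world axes, zero at the start; "ft_torque": the same for the moment, N m; "finger_gap": finger opening in m.
Only numpy, scipy, OpenCV 4.12 (cv2) and the standard library are available. Lean on these libraries where they do the work, as an engineer would, in place of code of your own. Each camera call takes 0.05 s, during which the arm holds its last target. There are 200 camera calls.

## Working session

There is one attempt and no reset: what is moved stays moved. The work goes in short steps, Python scripts to look and compute and a tool call to move; the robot and the scene stay as the last step left them, time stands still between calls to the robot, and variables do not carry over. Pictures are saved under pics/ and viewed, about 8 in all and at most 12, crops included, and the job is handed in when it is done.

Besides the shell and the picture viewer there is one more tool, called by a JSON object that holds its "method" and its "body". play_rows: Moves the arm, as the interface text tells. Its arguments: {"type":"object","properties":{"steps":{"type":"array","items":{"type":"object","properties":{"claw":{"type":"number"},"dp":{"type":"array","items":{"type":"number"}},"angular":{"type":"array","items":{"type":"number"}}}}},"force":{"type":"number"}},"required":["steps"]}

```bash
mkdir -p pics
cat > h.py <<'E'
import numpy as np, cv2
from workcell import env
def save(name,pic): cv2.imwrite('pics/'+name+'.png',pic[:,:,::-1])
def rays(c,uv):
    uv=np.atleast_2d(uv).astype(float)
    d=np.stack([(uv[:,0]-c['cx'])/c['fx'],(uv[:,1]-c['cy'])/c['fy']],1); s=d.copy()
    for _ in range(10): s=d/(1+c['k1']*(s**2).sum(1,keepdims=True))
    return np.c_[s,np.ones(len(s))]
def plane(c,uv,z):
    T=np.array(c['world_from_camera']); r=rays(c,uv)@T[:3,:3].T; o=T[:3,3]
    return o+r*((z-o[2])/r[:,2])[:,None]
def cloud(c,depth):
    v,u=np.mgrid[:384,:512]; r=rays(c,np.c_[u.ravel(),v.ravel()])*depth.reshape(-1,1)
    T=np.array(c['world_from_camera']); return (r@T[:3,:3].T+T[:3,3]).reshape(384,512,3)
E
python3 - <<'E'
from h import *
for n in ['scene','top']:
    p,d=env.read_camera(n); save(n+'0',p); np.savez(n+'0.npz',p=p,d=d)
    c=env.calibration(n); print(n,c['fx'],c['k1'],np.round(c['world_from_camera'],3).tolist())
print(env.get_state())
E
```

```text
scene 379.3160005529567 0.014885932554650401 [[-0.604, 0.458, -0.652, 1.289], [0.797, 0.337, -0.502, 0.635], [-0.01, -0.822, -0.569, 0.717], [0.0, 0.0, 0.0, 1.0]]
top 491.43443507676324 0.025665245266325947 [[0.004, -0.986, 0.166, 0.371], [-1.0, -0.004, -0.003, 0.068], [0.003, -0.166, -0.986, 1.195], [0.0, 0.0, 0.0, 1.0]]
{'clock': 0.1, 'joint_pos': array([ 1.06438415e+00,  3.13948218e-01,  4.51254868e-02,  1.30358670e+00,
       -7.54115451e-06,  1.43120212e+00]), 'qvel': array([-0.00096185, -0.00078965,  0.00307187,  0.0017986 ,  0.0010104 ,
        0.00027015]), 'tau': array([ 2.43884286e-03, -4.81721556e+01,  2.99245977e+01,  1.26329967e-02,
       -2.42738006e-04, -6.00032408e-06]), 'tcp_pos': array([0.20602387, 0.53637259, 0.23849843]), 'orientation': array([-2.52436581e-04,  1.82382370e-01,  9.83227349e-01, -7.66038440e-04]), 'wrist_force': array([-0.47341094, -1.04589788,  0.20072827]), 'ft_torque': array([-0.03457876,  0.04141041,  0.04457571]), 'finger_gap': 0.08528464680124305}
```

View pics/scene0.png

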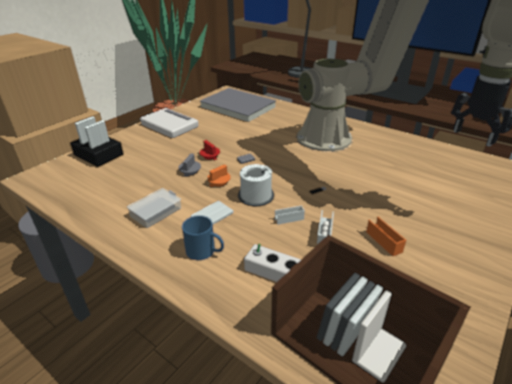

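View pics/top0.png

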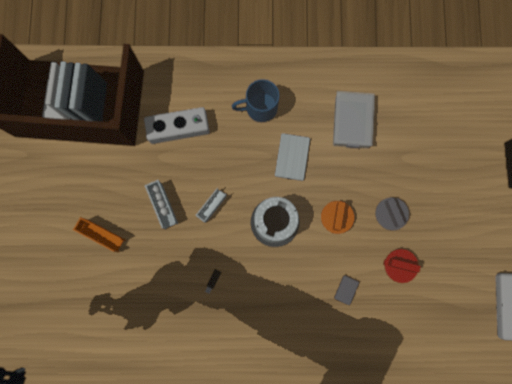

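The top view shows the canister at (275,220), the ball tray at (160,205), the small look-alike tray at (211,205), the grey lid at (392,213), and orange and red decoy lids at (338,216) and (402,265). Next I'll measure the three targets.

Run:
```python
from h import *
f=np.load('top0.npz');p,d=f['p'],f['d'];c=env.calibration('top');P=cloud(c,d)
z=P[:,:,2]
def win(u0,u1,v0,v1,zlo,zhi,nm):
    m=np.zeros(z.shape,bool);m[v0:v1,u0:u1]=True
    m&=(z>zlo)&(z<zhi)&(d>0)
    q=P[m][:,:2].astype(np.float32); r=cv2.minAreaRect(q)
    cc,R=cv2.minEnclosingCircle(q)
    print(nm,len(q),'z',np.round(np.percentile(P[m][:,2],[5,50,95]),3),'rect',np.round(cv2.boxPoints(r),3).tolist(),'c',np.round(r[0],4),'circ',np.round(cc,4),round(R,4),'mean',q.mean(0))
win(140,182,172,236,.03,.06,'tray')
win(140,182,172,236,.012,.06,'trayall')
win(245,305,190,252,.08,.1,'rim')
win(245,305,190,252,.0,.03,'floor')
win(370,415,190,236,.045,.07,'bar')
win(370,415,190,236,.012,.03,'flange')
win(318,360,195,240,.012,.07,'orange lid')
win(380,425,245,285,.012,.07,'red lid')
win(190,232,182,225,.012,.07,'small tray')
win(200,225,265,292,.004,.03,'stick')
a=cv2.resize(p[165:265,135:310],None,fx=4.4,fy=4.4,interpolation=cv2.INTER_CUBIC);save('crop0',a)
```

```text
tray 298 z [0.031 0.042 0.048] rect [[0.47099998593330383, 0.28600001335144043], [0.48500001430511475, 0.2549999952316284], [0.5870000123977661, 0.30000001192092896], [0.5730000138282776, 0.3310000002384186]] c [0.5291 0.293 ] circ [0.5288 0.2927] 0.0576 mean [0.5325817  0.29484493]
trayall 705 z [0.014 0.028 0.047] rect [[0.47099998593330383, 0.28600001335144043], [0.48500001430511475, 0.2549999952316284], [0.5870000123977661, 0.29899999499320984], [0.5730000138282776, 0.3310000002384186]] c [0.5291 0.2928] circ [0.5288 0.2927] 0.0576 mean [0.5280786 0.2927522]
rim 864 z [0.086 0.089 0.093] rect [[0.4410000145435333, 0.07000000029802322], [0.44200000166893005, -0.027000000700354576], [0.5400000214576721, -0.026000000536441803], [0.5389999747276306, 0.07100000232458115]] c [0.4906 0.022 ] circ [0.49   0.0206] 0.0501 mean [0.48977605 0.02108808]
floor 1721 z [0.    0.005 0.011] rect [[0.42100000381469727, 0.09300000220537186], [0.42100000381469727, -0.05299999937415123], [0.5709999799728394, -0.052000001072883606], [0.5699999928474426, 0.09300000220537186]] c [0.4956 0.0203] circ [0.4
[... 1101 characters left out ...]
142], [0.4259999990463257, -0.23600000143051147]] c [ 0.388  -0.2754] circ [ 0.3873 -0.2763] 0.0405 mean [ 0.3867946  -0.27345634]
small tray 254 z [0.013 0.024 0.036] rect [[0.4869999885559082, 0.1889999955892563], [0.5540000200271606, 0.13899999856948853], [0.5699999928474426, 0.16099999845027924], [0.5040000081062317, 0.210999995470047]] c [0.5288 0.175 ] circ [0.5281 0.1739] 0.0433 mean [0.53358865 0.17131019]
stick 175 z [0.004 0.007 0.011] rect [[0.3240000009536743, 0.19699999690055847], [0.3310000002384186, 0.14000000059604645], [0.382999986410141, 0.1459999978542328], [0.37599998712539673, 0.2029999941587448]] c [0.3535 0.1717] circ [0.3512 0.1716] 0.0334 mean [0.35146713 0.1683726 ]
```

View pics/crop0.png

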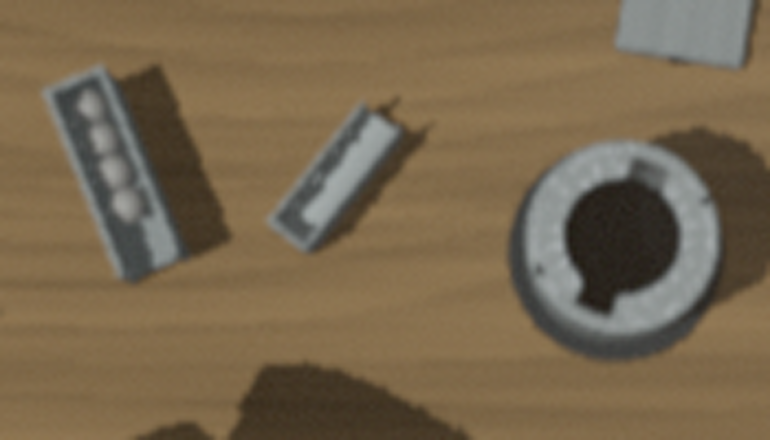

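I've viewed 3 pictures. The crop shows the tray's balls at its far end (92,100) and its open spout near (140,275). The canister's notches are at (650,170) and (598,300), and its pips at (706,200) and (540,268). That gives a canister yaw of about -22.5°, with the pip line at -67.5°.

```bash
cat >> h.py <<'E'
from scipy.spatial.transform import Rotation as Rn
def pose(p,yaw,pitch=0):
    """tool down, tool x at yaw (deg), then turned about tool y by pitch (deg)"""
    return np.array(p),Rn.from_euler('z',yaw,degrees=True)*Rn.from_euler('x',180,degrees=True)*Rn.from_euler('y',pitch,degrees=True)
def cur():
    s=env.get_state();q=s['orientation'];return np.array(s['tcp_pos']),Rn.from_quat([q[1],q[2],q[3],q[0]])
def plan(a,b,n,nm=''):
    """constant row (shift, turn in tool axes) which, n times over, leads from a to b"""
    rel=a[1].inv()*b[1]; w=rel.as_rotvec()/n; t=a[1].inv().apply(b[0]-a[0])
    S=sum(Rn.from_rotvec(w*k).as_matrix() for k in range(n))
    print(nm,n,'dp',np.round(np.linalg.solve(S,t),4).tolist(),'ang',np.round(np.degrees(w),3).tolist())
E
python3 - <<'E'
from h import *
a=cur(); b=pose([.529,.293,.13],203.8); c=pose([.529,.293,.019],203.8)
plan(a,b,16,'to tray'); plan(b,c,8,'down')
E
```

```text
to tray 16 dp [-0.0207, -0.0156, 0.0068] ang [-0.005, -0.003, -2.801]
down 8 dp [-0.0, -0.0, 0.0139] ang [0.0, 0.0, 0.0]
```

{"method": "play_rows", "body": {"steps": [{"claw":0,"dp":[-0.0207,-0.0156,0.0068],"angular":[0,0,-2.8]},{"claw":0,"dp":[-0.0207,-0.0156,0.0068],"angular":[0,0,-2.8]},{"claw":0,"dp":[-0.0207,-0.0156,0.0068],"angular":[0,0,-2.8]},{"claw":0,"dp":[-0.0207,-0.0156,0.0068],"angular":[0,0,-2.8]},{"claw":0,"dp":[-0.0207,-0.0156,0.0068],"angular":[0,0,-2.8]},{"claw":0,"dp":[-0.0207,-0.0156,0.0068],"angular":[0,0,-2.8]},{"claw":0,"dp":[-0.0207,-0.0156,0.0068],"angular":[0,0,-2.8]},{"claw":0,"dp":[-0.0207,-0.0156,0.0068],"angular":[0,0,-2.8]}], "force": 50}}

```text
clock: 0.77
tcp_pos: [0.3438, 0.3818, 0.1843]
orientation: [-0.0, -0.013, 1.0, -0.0]
wrist_force: [-0.1, -0.7, 0.0]
finger_gap: 0.0852
```

{"method": "play_rows", "body": {"steps": [{"claw":0,"dp":[-0.0207,-0.0156,0.0068],"angular":[0,0,-2.8]},{"claw":0,"dp":[-0.0207,-0.0156,0.0068],"angular":[0,0,-2.8]},{"claw":0,"dp":[-0.0207,-0.0156,0.0068],"angular":[0,0,-2.8]},{"claw":0,"dp":[-0.0207,-0.0156,0.0068],"angular":[0,0,-2.8]},{"claw":0,"dp":[-0.0207,-0.0156,0.0068],"angular":[0,0,-2.8]},{"claw":0,"dp":[-0.0207,-0.0156,0.0068],"angular":[0,0,-2.8]},{"claw":0,"dp":[-0.0207,-0.0156,0.0068],"angular":[0,0,-2.8]},{"claw":0,"dp":[-0.0207,-0.0156,0.0068],"angular":[0,0,-2.8]}]}}

```text
clock: 1.43
tcp_pos: [0.5298, 0.2924, 0.1297]
orientation: [-0.001, -0.207, 0.978, -0.0]
wrist_force: [0.4, 0.9, 0.5]
finger_gap: 0.0854
```

Run:
```python
from h import *
a=cur(); c=pose([.529,.293,.019],203.8)
plan(a,c,8,'down'); plan(a,c,7,'down');s=env.get_state();print(s['tcp_pos'],s['clock'],s['finger_gap'],a[1].as_matrix()[:2,0])
```

```text
down 8 dp [0.0, 0.0001, 0.0138] ang [0.001, -0.008, 0.012]
down 7 dp [0.0001, 0.0001, 0.0158] ang [0.001, -0.009, 0.013]
[0.52975263 0.29239981 0.12968681] 1.4333 0.08541708227332812 [-0.9142947  -0.40504818]
```

{"method": "play_rows", "body": {"steps": [{"claw":0,"dp":[0,0,0.018],"angular":[0,0,0]},{"claw":0,"dp":[0,0,0.018],"angular":[0,0,0]},{"claw":0,"dp":[0,0,0.018],"angular":[0,0,0]},{"claw":0,"dp":[0,0,0.016],"angular":[0,0,0]},{"claw":0,"dp":[0,0,0.015],"angular":[0,0,0]},{"claw":0,"dp":[0,0,0.013],"angular":[0,0,0]},{"claw":0,"dp":[0,0,0.011],"angular":[0,0,0]},{"claw":60,"dp":[0,0,0],"angular":[0,0,0]}]}}

```text
clock: 2.1
tcp_pos: [0.5271, 0.2926, 0.0187]
orientation: [-0.002, -0.206, 0.979, -0.0]
wrist_force: [-0.6, -0.1, -0.9]
finger_gap: 0.0756
```

{"method": "play_rows", "body": {"steps": [{"claw":120,"dp":[0,0,0],"angular":[0,0,0]},{"claw":170,"dp":[0,0,0],"angular":[0,0,0]},{"claw":220,"dp":[0,0,0],"angular":[0,0,0]},{"claw":255,"dp":[0,0,0],"angular":[0,0,0]},{"claw":255,"dp":[0,0,0],"angular":[0,0,0]},{"claw":255,"dp":[0,0,0],"angular":[0,0,0]},{"claw":255,"dp":[0,0,0],"angular":[0,0,0]},{"claw":255,"dp":[0,0,0],"angular":[0,0,0]}]}}

```text
clock: 2.77
tcp_pos: [0.53, 0.2938, 0.0228]
orientation: [0.001, -0.206, 0.979, 0.0]
wrist_force: [-0.7, -0.0, 5.1]
finger_gap: 0.0331
```

```bash
cat >> h.py <<'E'
M=np.array([.490,.021,.09])
def spoutpose(sp,th,yaw=203.8):
    p,R=pose([0,0,0],yaw,-th); return np.array(sp)-R.apply([.0555,0,.002]),R
s_=np.array([np.cos(np.radians(203.8)),np.sin(np.radians(203.8)),0])
SP=M-.020*s_+[0,0,.029]
E
python3 - <<'E'
from h import *
a=cur(); up=(a[0]+[0,0,.13],a[1])
plan(a,up,5,'up'); hi=spoutpose(SP+[0,0,.03],0); print(hi[0])
plan(up,hi,11,'over'); lo=spoutpose(SP,5); plan(hi,lo,8,'tilt5')
for x,y,n in((5,9,3),(9,22,13),(9,24,13),(24,40,8)): plan(spoutpose(SP,x),spoutpose(SP,y),n,f'{x}-{y}')
E
```

```text
up 5 dp [-0.0001, -0.0, -0.026] ang [0.0, 0.0, 0.0]
[0.55907945 0.05146767 0.151     ]
over 11 dp [0.0065, -0.0212, 0.0002] ang [-0.0, 0.013, -0.001]
tilt5 8 dp [0.0002, 0.0, 0.0031] ang [-0.0, -0.625, -0.0]
5-9 3 dp [0.0001, -0.0, -0.0013] ang [0.0, -1.333, -0.0]
9-22 13 dp [0.0, -0.0, -0.001] ang [0.0, -1.0, -0.0]
9-24 13 dp [0.0001, 0.0, -0.0011] ang [0.0, -1.154, -0.0]
24-40 8 dp [0.0001, -0.0, -0.0019] ang [0.0, -2.0, 0.0]
```

{"method": "play_rows", "body": {"steps": [{"claw":255,"dp":[0,0,-0.01],"angular":[0,0,0]},{"claw":255,"dp":[0,0,-0.022],"angular":[0,0,0]},{"claw":255,"dp":[0,0,-0.026],"angular":[0,0,0]},{"claw":255,"dp":[0,0,-0.026],"angular":[0,0,0]},{"claw":255,"dp":[0,0,-0.026],"angular":[0,0,0]},{"claw":255,"dp":[0,0,-0.016],"angular":[0,0,0]},{"claw":255,"dp":[0.003,-0.01,-0.004],"angular":[0,0,0]},{"claw":255,"dp":[0.006,-0.018,0],"angular":[0,0,0]}]}}

```text
clock: 3.43
tcp_pos: [0.5326, 0.265, 0.153]
orientation: [0.001, -0.207, 0.978, 0.0]
wrist_force: [0.2, -0.1, -2.6]
finger_gap: 0.033
```

{"method": "play_rows", "body": {"steps": [{"claw":255,"dp":[0.0065,-0.022,0],"angular":[0,0,0]},{"claw":255,"dp":[0.0065,-0.024,0],"angular":[0,0,0]},{"claw":255,"dp":[0.0065,-0.026,0],"angular":[0,0,0]},{"claw":255,"dp":[0.0065,-0.026,0],"angular":[0,0,0]},{"claw":255,"dp":[0.0065,-0.026,0],"angular":[0,0,0]},{"claw":255,"dp":[0.0065,-0.026,0],"angular":[0,0,0]},{"claw":255,"dp":[0.0065,-0.022,0],"angular":[0,0,0]},{"claw":255,"dp":[0.0065,-0.016,0],"angular":[0,0,0]}]}}

```text
clock: 4.1
tcp_pos: [0.5595, 0.0684, 0.1502]
orientation: [-0.001, -0.205, 0.979, -0.0]
wrist_force: [-0.1, 0.0, -1.9]
finger_gap: 0.0332
```

Run:
```python
from h import *
a=cur(); s=env.get_state(); print(s['tcp_pos'],s['clock'],s['finger_gap'],s['wrist_force'])
plan(a,spoutpose(SP+[0,0,.03],0),8,'hi')
plan(a,spoutpose(SP,5),8,'tilt5')
for n in ['scene','top']:
    p,d=env.read_camera(n); save(n+'1',p); np.savez(n+'1.npz',p=p,d=d)
    if n=='scene': A=cv2.resize(p[130:250,210:370],(560,420),interpolation=cv2.INTER_CUBIC)
    else: B=cv2.resize(p[150:270,200:360],(560,420),interpolation=cv2.INTER_CUBIC)
save('c1',cv2.resize(np.hstack([A,B]),(800,300)))
```

```text
[0.55951111 0.06837005 0.15016275] 4.1 0.0332466416355016 [-0.13484056  0.0020128  -1.93492899]
hi 8 dp [0.0009, -0.0019, -0.0001] ang [0.002, -0.017, -0.015]
tilt5 8 dp [0.0011, -0.0019, 0.003] ang [0.002, -0.642, -0.015]
```

View pics/c1.png

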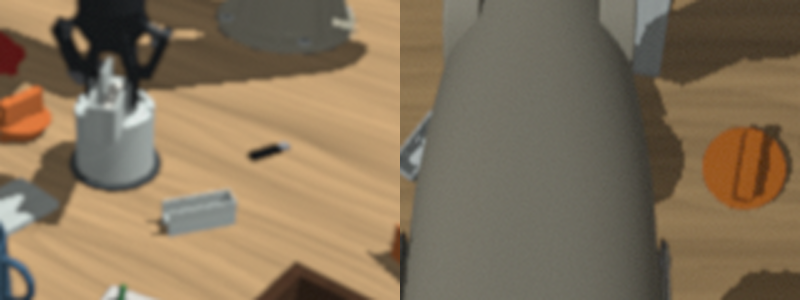

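The scene crop shows the tray held level just above the canister (120,95), with the balls inside; the arm hides it in the top view. Now I'll move in, tilt to 5°, then pour.

{"method": "play_rows", "body": {"steps": [{"claw":255,"dp":[0.0011,-0.0019,0.0026],"angular":[0,-0.6,0]},{"claw":255,"dp":[0.0011,-0.0019,0.0026],"angular":[0,-0.6,0]},{"claw":255,"dp":[0.0011,-0.0019,0.0026],"angular":[0,-0.6,0]},{"claw":255,"dp":[0.0011,-0.0019,0.0026],"angular":[0,-0.6,0]},{"claw":255,"dp":[0.0011,-0.0019,0.0026],"angular":[0,-0.6,0]},{"claw":255,"dp":[0.0011,-0.0019,0.0026],"angular":[0,-0.6,0]},{"claw":255,"dp":[0.0011,-0.0019,0.0026],"angular":[0,-0.6,0]},{"claw":255,"dp":[0.0011,-0.0019,0.0026],"angular":[0,-0.6,0]}]}}

```text
clock: 4.87
tcp_pos: [0.559, 0.054, 0.1302]
orientation: [0.042, -0.206, 0.978, 0.009]
wrist_force: [0.8, -0.7, -1.7]
finger_gap: 0.0334
```

Run:
```python
from h import *
a=cur(); s=env.get_state(); print(s['tcp_pos'],s['wrist_force'])
plan(a,spoutpose(SP+[0,0,.003],9),3,'9')
p,d=env.read_camera('scene');P=cloud(env.calibration('scene'),d)
ax=P[150:195,235:280]; m=(ax[:,:,2]>.1)&(np.hypot(ax[:,:,0]-.54,ax[:,:,1]-.043)<.09)
t=((ax[:,:,:2]-M[:2])@(-s_[:2])); k=np.cross(np.append(-s_[:2],0),[0,0,1])[:2]
l=(ax[:,:,:2]-M[:2])@k
q=np.c_[t[m],l[m],ax[m][:,2]];
for lo in np.arange(0,.12,.01):
    w=q[(q[:,0]>lo)&(q[:,0]<lo+.01)]
    if len(w)>2: print(round(lo,3),len(w),'lat',np.round(np.percentile(w[:,1],[5,95]),3),'z',np.round(np.percentile(w[:,2],[3,50,90]),3))
```

```text
[0.55903631 0.05398083 0.13018178] [ 0.76863878 -0.68387831 -1.66405276]
9 3 dp [0.0006, -0.0008, -0.0009] ang [0.0, -1.377, 0.001]
0.02 9 lat [-0.004  0.012] z [0.122 0.124 0.149]
0.03 9 lat [-0.004  0.012] z [0.123 0.133 0.149]
0.04 9 lat [0.01  0.012] z [0.132 0.144 0.151]
0.05 17 lat [-0.029  0.011] z [0.117 0.141 0.19 ]
0.06 67 lat [-0.031  0.042] z [0.135 0.174 0.191]
0.07 58 lat [-0.039  0.033] z [0.114 0.173 0.203]
0.08 375 lat [-0.059  0.025] z [0.132 0.181 0.209]
0.09 40 lat [-0.028  0.02 ] z [0.113 0.154 0.199]
0.1 19 lat [-0.021  0.011] z [0.114 0.148 0.155]
0.11 15 lat [-0.021  0.011] z [0.117 0.149 0.156]
```

{"method": "play_rows", "body": {"steps": [{"claw":255,"dp":[0.0006,-0.0008,-0.0009],"angular":[0,-1.3,0]},{"claw":255,"dp":[0.0006,-0.0008,-0.0009],"angular":[0,-1.3,0]},{"claw":255,"dp":[0.0006,-0.0008,-0.0009],"angular":[0,-1.3,0]},{"claw":255,"dp":[0,0,-0.001],"angular":[0,-1.0,0]},{"claw":255,"dp":[0,0,-0.001],"angular":[0,-1.0,0]},{"claw":255,"dp":[0,0,-0.001],"angular":[0,-1.0,0]},{"claw":255,"dp":[0,0,-0.001],"angular":[0,-1.0,0]},{"claw":255,"dp":[0,0,-0.001],"angular":[0,-1.0,0]}]}}

```text
clock: 5.58
tcp_pos: [0.5573, 0.0506, 0.1379]
orientation: [0.118, -0.205, 0.971, 0.025]
wrist_force: [0.2, 1.1, -2.1]
finger_gap: 0.0329
```

{"method": "play_rows", "body": {"steps": [{"claw":255,"dp":[0,0,-0.001],"angular":[0,-1.0,0]},{"claw":255,"dp":[0,0,-0.001],"angular":[0,-1.0,0]},{"claw":255,"dp":[0,0,-0.001],"angular":[0,-1.0,0]},{"claw":255,"dp":[0,0,-0.001],"angular":[0,-1.0,0]},{"claw":255,"dp":[0,0,-0.001],"angular":[0,-1.0,0]},{"claw":255,"dp":[0,0,-0.001],"angular":[0,-1.0,0]},{"claw":255,"dp":[0,0,-0.001],"angular":[0,-1.0,0]},{"claw":255,"dp":[0,0,-0.001],"angular":[0,-1.0,0]}]}}

```text
clock: 6.25
tcp_pos: [0.5551, 0.0496, 0.1456]
orientation: [0.185, -0.202, 0.961, 0.039]
wrist_force: [-0.9, 0.7, -1.5]
finger_gap: 0.0331
```

{"method": "play_rows", "body": {"steps": [{"claw":255,"dp":[0,0,-0.002],"angular":[0,-2.0,0]},{"claw":255,"dp":[0,0,-0.002],"angular":[0,-2.0,0]},{"claw":255,"dp":[0,0,-0.002],"angular":[0,-2.0,0]},{"claw":255,"dp":[0,0,-0.002],"angular":[0,-2.0,0]},{"claw":255,"dp":[0,0,-0.002],"angular":[0,-2.0,0]},{"claw":255,"dp":[0,0,-0.002],"angular":[0,-2.0,0]},{"claw":255,"dp":[0,0,-0.002],"angular":[0,-2.0,0]},{"claw":255,"dp":[0,0,-0.002],"angular":[0,-2.0,0]}]}}

```text
clock: 6.92
tcp_pos: [0.5479, 0.0465, 0.1597]
orientation: [0.317, -0.195, 0.926, 0.067]
wrist_force: [-0.1, 0.3, -2.1]
finger_gap: 0.0329
```

Run:
```python
from h import *
a=cur(); s=env.get_state(); print(s['tcp_pos'],s['wrist_force'],s['clock'])
u=pose([a[0][0]+.02,a[0][1]+.02,.18],203.8); plan(a,u,8,'unpitch up')
plan(u,pose([.529,.293,.13],203.8),10,'back')
p,d=env.read_camera('scene'); save('s2',cv2.resize(p[110:250,180:400],None,fx=3.5,fy=3.5,interpolation=cv2.INTER_CUBIC))
```

```text
[0.54791809 0.04649841 0.15971982] [-0.13640038  0.29745718 -2.13128535] 6.9167
unpitch up 8 dp [-0.0041, 0.0013, -0.0012] ang [-0.003, 4.731, -0.001]
back 10 dp [-0.0056, 0.0223, 0.005] ang [0.0, 0.0, 0.0]
```

View pics/s2.png

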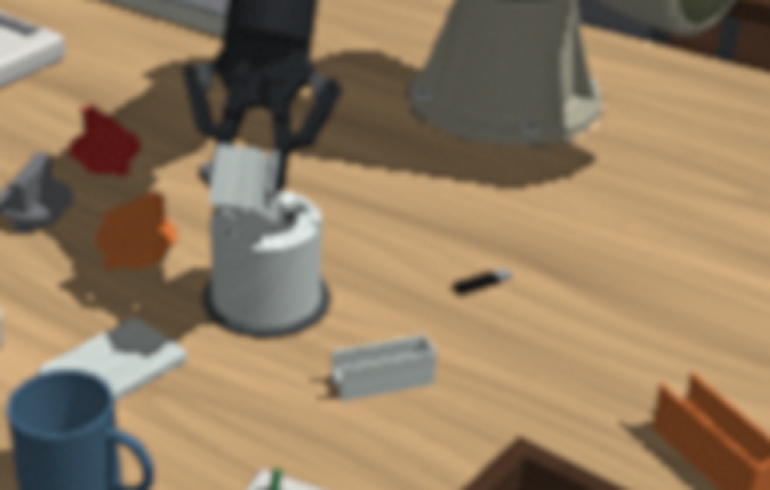

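The scene shows the tray tipped 38° over the mouth at (250,210), with no balls on the desk. I'll level the tray, carry it back and check it's empty.

{"method": "play_rows", "body": {"steps": [{"claw":255,"dp":[-0.0041,0.0013,-0.0012],"angular":[0,4.73,0]},{"claw":255,"dp":[-0.0041,0.0013,-0.0012],"angular":[0,4.73,0]},{"claw":255,"dp":[-0.0041,0.0013,-0.0012],"angular":[0,4.73,0]},{"claw":255,"dp":[-0.0041,0.0013,-0.0012],"angular":[0,4.73,0]},{"claw":255,"dp":[-0.0041,0.0013,-0.0012],"angular":[0,4.73,0]},{"claw":255,"dp":[-0.0041,0.0013,-0.0012],"angular":[0,4.73,0]},{"claw":255,"dp":[-0.0041,0.0013,-0.0012],"angular":[0,4.73,0]},{"claw":255,"dp":[-0.0041,0.0013,-0.0012],"angular":[0,4.73,0]}]}}

```text
clock: 7.63
tcp_pos: [0.5692, 0.0671, 0.1809]
orientation: [-0.002, -0.206, 0.978, -0.001]
wrist_force: [0.9, -0.8, -2.0]
finger_gap: 0.0331
```

{"method": "play_rows", "body": {"steps": [{"claw":255,"dp":[-0.0028,0.011,0],"angular":[0,0,0]},{"claw":255,"dp":[-0.0056,0.0223,0],"angular":[0,0,0]},{"claw":255,"dp":[-0.0056,0.0223,0.005],"angular":[0,0,0]},{"claw":255,"dp":[-0.0056,0.0223,0.005],"angular":[0,0,0]},{"claw":255,"dp":[-0.0056,0.0223,0.005],"angular":[0,0,0]},{"claw":255,"dp":[-0.0056,0.0223,0.005],"angular":[0,0,0]},{"claw":255,"dp":[-0.0056,0.0223,0.005],"angular":[0,0,0]},{"claw":255,"dp":[-0.0056,0.0223,0.005],"angular":[0,0,0]}]}}

```text
clock: 8.3
tcp_pos: [0.5385, 0.2381, 0.1497]
orientation: [-0.0, -0.206, 0.979, 0.0]
wrist_force: [-0.3, 0.6, -1.9]
finger_gap: 0.0333
```

Run:
```python
from h import *
a=cur(); s=env.get_state(); print(s['tcp_pos'],s['wrist_force'],s['clock'],s['finger_gap'])
plan(a,pose([.529,.293,.05],203.8),8,'back')
out=[]
p,d=env.read_camera('top'); save('t3',p); np.savez('t3.npz',p=p,d=d)
A=cv2.resize(p[170:270,230:330],(400,400),interpolation=cv2.INTER_CUBIC)
q,d=env.read_camera('scene')
B=cv2.resize(q[130:240,230:340],(400,400),interpolation=cv2.INTER_CUBIC)
save('c3',np.hstack([A,B]))
```

```text
[0.5384767  0.23808872 0.14968368] [-0.3485218   0.64392936 -1.85032384] 8.3 0.03328982760669291
back 8 dp [-0.0017, 0.0068, 0.0125] ang [0.006, -0.002, -0.001]
```

View pics/c3.png

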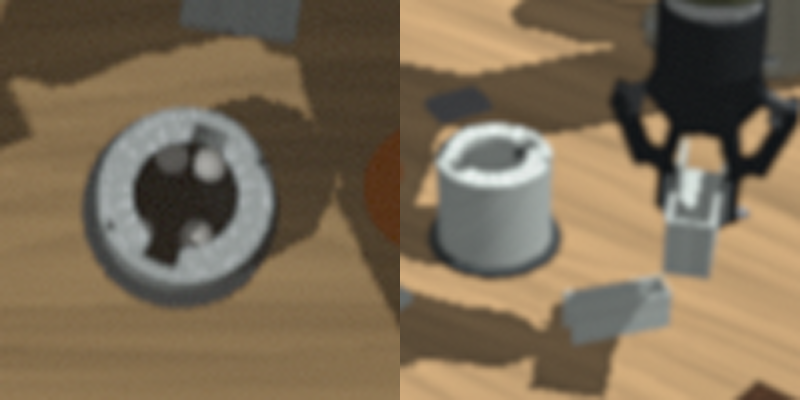

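The left crop shows three balls in the canister at (172,160), (210,163) and (197,233). A fourth could be hidden under the lip. I'll set the tray down and then check it from above.

{"method": "play_rows", "body": {"steps": [{"claw":255,"dp":[-0.0017,0.0068,0.0125],"angular":[0,0,0]},{"claw":255,"dp":[-0.0017,0.0068,0.0125],"angular":[0,0,0]},{"claw":255,"dp":[-0.0017,0.0068,0.0125],"angular":[0,0,0]},{"claw":255,"dp":[-0.0017,0.0068,0.0125],"angular":[0,0,0]},{"claw":255,"dp":[-0.0017,0.0068,0.0125],"angular":[0,0,0]},{"claw":255,"dp":[-0.0017,0.0068,0.0125],"angular":[0,0,0]},{"claw":255,"dp":[-0.0017,0.0068,0.0125],"angular":[0,0,0]},{"claw":255,"dp":[-0.0017,0.0068,0.0125],"angular":[0,0,0]}]}}

```text
clock: 9.07
tcp_pos: [0.5295, 0.2919, 0.0493]
orientation: [-0.001, -0.206, 0.979, 0.0]
wrist_force: [0.7, 0.6, -0.5]
finger_gap: 0.033
```

{"method": "play_rows", "body": {"steps": [{"claw":255,"dp":[0,0,0.008],"angular":[0,0,0]},{"claw":255,"dp":[0,0,0.006],"angular":[0,0,0]},{"claw":255,"dp":[0,0,0.004],"angular":[0,0,0]},{"claw":255,"dp":[0,0,0.003],"angular":[0,0,0]},{"claw":255,"dp":[0,0,0.002],"angular":[0,0,0]},{"claw":255,"dp":[0,0,0.002],"angular":[0,0,0]},{"claw":255,"dp":[0,0,0.001],"angular":[0,0,0]},{"claw":255,"dp":[0,0,0],"angular":[0,0,0]}]}}

```text
clock: 9.73
tcp_pos: [0.5297, 0.2917, 0.0238]
orientation: [-0.001, -0.206, 0.979, -0.0]
wrist_force: [-0.4, 0.4, -1.6]
finger_gap: 0.0335
```

{"method": "play_rows", "body": {"steps": [{"claw":255,"dp":[0,0,0.001],"angular":[0,0,0]},{"claw":255,"dp":[0,0,0.001],"angular":[0,0,0]},{"claw":255,"dp":[0,0,0.001],"angular":[0,0,0]},{"claw":255,"dp":[0,0,0.001],"angular":[0,0,0]},{"claw":255,"dp":[0,0,0.0005],"angular":[0,0,0]},{"claw":255,"dp":[0,0,0],"angular":[0,0,0]},{"claw":255,"dp":[0,0,0],"angular":[0,0,0]},{"claw":255,"dp":[0,0,0],"angular":[0,0,0]}]}}

```text
clock: 10.4
tcp_pos: [0.5299, 0.2918, 0.0228]
orientation: [-0.0, -0.206, 0.979, -0.0]
wrist_force: [-7.8, -4.7, 19.8]
finger_gap: 0.0335
```

{"method": "play_rows", "body": {"steps": [{"claw":255,"dp":[0,0,-0.0015],"angular":[0,0,0]},{"claw":255,"dp":[0,0,-0.0015],"angular":[0,0,0]},{"claw":200,"dp":[0,0,-0.0005],"angular":[0,0,0]},{"claw":100,"dp":[0,0,0],"angular":[0,0,0]},{"claw":0,"dp":[0,0,0],"angular":[0,0,0]},{"claw":0,"dp":[0,0,0],"angular":[0,0,0]},{"claw":0,"dp":[0,0,0],"angular":[0,0,0]},{"claw":0,"dp":[0,0,0],"angular":[0,0,0]}]}}

```text
clock: 11.07
tcp_pos: [0.5296, 0.2918, 0.0225]
orientation: [-0.001, -0.206, 0.979, -0.0]
wrist_force: [-0.0, 0.6, 0.4]
finger_gap: 0.0854
```

{"method": "play_rows", "body": {"steps": [{"claw":0,"dp":[0,0,-0.008],"angular":[0,0,0]},{"claw":0,"dp":[0,0,-0.016],"angular":[0,0,0]},{"claw":0,"dp":[0,0,-0.024],"angular":[0,0,0]},{"claw":0,"dp":[0,0,-0.03],"angular":[0,0,0]},{"claw":0,"dp":[0,0,-0.03],"angular":[0,0,0]},{"claw":0,"dp":[0,0,-0.03],"angular":[0,0,0]},{"claw":0,"dp":[0,0,-0.02],"angular":[0,0,0]},{"claw":0,"dp":[0,0,0],"angular":[0,0,0]}]}}

```text
clock: 11.73
tcp_pos: [0.5325, 0.293, 0.187]
orientation: [0.004, -0.206, 0.979, 0.001]
wrist_force: [-0.2, 0.4, 1.0]
finger_gap: 0.0854
```

Run:
```python
from h import *
a=cur(); s=env.get_state(); print(s['tcp_pos'],s['wrist_force'],s['clock'],s['finger_gap'])
L=[.5100,-.2587]
b=pose([*L,.19],199.8); plan(a,b,24,'to lid'); plan(a,b,20,'to lid'); plan(b,pose([*L,.036],199.8),8,'down')
mid=[a[0]]
```

```text
[0.53253822 0.29298865 0.18701861] [-0.16822619  0.40384421  0.95807379] 11.7333 0.08539825750843882
to lid 24 dp [0.0094, -0.021, -0.0002] ang [-0.0, 0.017, 0.166]
to lid 20 dp [0.0113, -0.0252, -0.0002] ang [-0.0, 0.02, 0.199]
down 8 dp [-0.0, -0.0, 0.0192] ang [0.0, 0.0, 0.0]
```

{"method": "play_rows", "body": {"steps": [{"claw":0,"dp":[0.0094,-0.021,0],"angular":[0,0,0.17]},{"claw":0,"dp":[0.0094,-0.021,0],"angular":[0,0,0.17]},{"claw":0,"dp":[0.0094,-0.021,0],"angular":[0,0,0.17]},{"claw":0,"dp":[0.0094,-0.021,0],"angular":[0,0,0.17]},{"claw":0,"dp":[0.0094,-0.021,0],"angular":[0,0,0.17]},{"claw":0,"dp":[0.0094,-0.021,0],"angular":[0,0,0.17]},{"claw":0,"dp":[0.0094,-0.021,0],"angular":[0,0,0.17]},{"claw":0,"dp":[0.0094,-0.021,0],"angular":[0,0,0.17]}]}}

```text
clock: 12.4
tcp_pos: [0.5264, 0.1068, 0.1807]
orientation: [-0.001, -0.194, 0.981, -0.0]
wrist_force: [1.1, -0.2, -0.4]
finger_gap: 0.0853
```

{"method": "play_rows", "body": {"steps": [{"claw":0,"dp":[0.0094,-0.021,0],"angular":[0,0,0.17]},{"claw":0,"dp":[0.0094,-0.021,0],"angular":[0,0,0.17]},{"claw":0,"dp":[0.0094,-0.021,0],"angular":[0,0,0.17]},{"claw":0,"dp":[0.0094,-0.021,0],"angular":[0,0,0.17]},{"claw":0,"dp":[0.0094,-0.021,0],"angular":[0,0,0.17]},{"claw":0,"dp":[0.0094,-0.021,0],"angular":[0,0,0.17]},{"claw":0,"dp":[0.0094,-0.021,0],"angular":[0,0,0.17]},{"claw":0,"dp":[0.0094,-0.021,0],"angular":[0,0,0.17]}]}}

```text
clock: 13.07
tcp_pos: [0.519, -0.077, 0.1808]
orientation: [-0.001, -0.183, 0.983, -0.0]
wrist_force: [0.1, -0.0, -0.3]
finger_gap: 0.0851
```

{"method": "play_rows", "body": {"steps": [{"claw":0,"dp":[0.0094,-0.021,0],"angular":[0,0,0.17]},{"claw":0,"dp":[0.0094,-0.021,0],"angular":[0,0,0.17]},{"claw":0,"dp":[0.0094,-0.021,0],"angular":[0,0,0.17]},{"claw":0,"dp":[0.0094,-0.021,0],"angular":[0,0,0.17]},{"claw":0,"dp":[0.0094,-0.021,0],"angular":[0,0,0.17]},{"claw":0,"dp":[0.0094,-0.021,0],"angular":[0,0,0.17]},{"claw":0,"dp":[0.0094,-0.021,0],"angular":[0,0,0.17]},{"claw":0,"dp":[0.0094,-0.021,0],"angular":[0,0,0.17]}]}}

```text
clock: 13.73
tcp_pos: [0.5074, -0.2606, 0.181]
orientation: [-0.001, -0.171, 0.985, -0.0]
wrist_force: [0.4, -0.2, 0.7]
finger_gap: 0.0858
```

Run:
```python
from h import *
a=cur(); s=env.get_state(); print(s['tcp_pos'],s['wrist_force'],s['clock'])
plan(a,pose([.51,-.2587,.036],199.8),8,'down')
c=env.calibration('top');p,d=env.read_camera('top'); save('t4',p); np.savez('t4.npz',p=p,d=d)
A=cv2.resize(p[170:270,230:330],(400,400),interpolation=cv2.INTER_CUBIC)
B=cv2.resize(p[165:245,125:205],(400,400),interpolation=cv2.INTER_CUBIC)
save('c4',np.hstack([A,B]))
P=cloud(c,d)
# inside canister heights & rim circle
r=np.hypot(P[:,:,0]-.49,P[:,:,1]-.021); m=(r<.06)&(P[:,:,2]>.083)&(P[:,:,2]<.097)
cc=cv2.minEnclosingCircle(P[m][:,:2].astype(np.float32)); print(cc)
```

```text
[ 0.50739387 -0.26064715  0.18098562] [ 0.44398742 -0.20651141  0.70990787] 13.7333
down 8 dp [-0.0004, 0.0001, 0.0181] ang [0.003, -0.019, -0.013]
((0.4903835952281952, 0.020955773070454597), 0.05022747814655304)
```

View pics/c4.png

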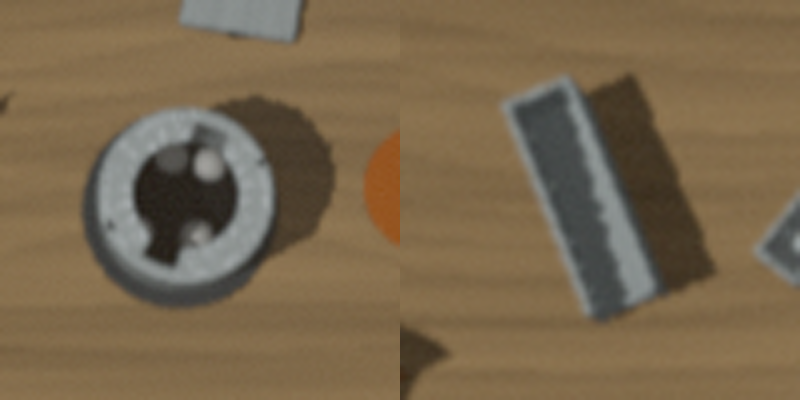

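The tray is empty and upright in the right crop. Three balls are visible in the canister, and there's a bright spot in the small tray at (795,240). I'll check for a stray ball.

Run:
```python
from h import *
f=np.load('top0.npz');g=np.load('t4.npz')
A=cv2.resize(f['p'][175:235,180:240],(300,300),interpolation=cv2.INTER_CUBIC)
B=cv2.resize(g['p'][175:235,180:240],(300,300),interpolation=cv2.INTER_CUBIC)
save('c5',np.hstack([A,B]))
c=env.calibration('top');Z=[cloud(c,k['d'])[:,:,2] for k in(f,g)]
dz=cv2.medianBlur((Z[1]-Z[0]).astype(np.float32),3); m=((np.abs(dz)>.008)).astype(np.uint8)
n,l,st,ce=cv2.connectedComponentsWithStats(m)
for i in range(1,n):
    if st[i,4]>12: print(st[i],ce[i].round(),np.median(dz[l==i]))
Pp=cloud(c,g['d']); r=np.hypot(Pp[:,:,0]-.49,Pp[:,:,1]-.021); k=(r<.028)
print('inside z>16mm px',((Pp[:,:,2]>.016)&(Pp[:,:,2]<.06)&k).sum(),'of',k.sum())
```

```text
[440  29   5   6  15] [442.  31.] -0.008806363
[  344   111   168   273 27441] [452. 278.] 0.70287806
[152 186  17  30 219] [160. 200.] -0.01718959
[269 206   8   8  47] [273. 209.] 0.016979035
[279 207   8   8  49] [282. 211.] 0.014419637
[275 225   8   7  43] [279. 228.] 0.01611716
[ 189  327  143   57 4365] [257. 364.] 0.7578315
[  0 367  26  17 379] [ 12. 376.] -0.30437243
inside z>16mm px 88 of 414
```

View pics/c5.png

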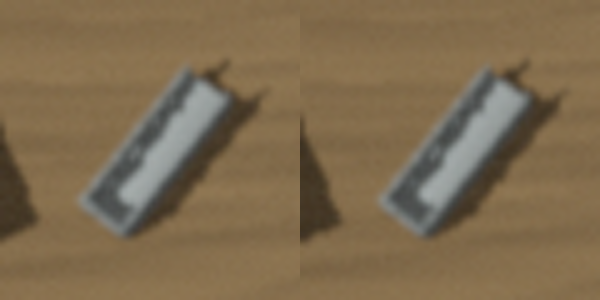

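Run:
```python
from h import *
f=np.load('scene0.npz');c=env.calibration('scene');p,d=env.read_camera('scene')
P0=cloud(c,f['d']);P1=cloud(c,d); dz=P1[:,:,2]-P0[:,:,2]
m=((np.abs(dz)>.006)&(P1[:,:,2]>.004)&(P1[:,:,2]<.3)&(d>0)).astype(np.uint8)
n,l,st,ce=cv2.connectedComponentsWithStats(m)
for i in range(1,n):
    if st[i,4]>5: k=l==i; print(st[i],P1[k].mean(0).round(3),p[k].mean(0).round())
save('s5',np.hstack([cv2.resize(p[110:260,150:350],(800,600),interpolation=cv2.INTER_CUBIC)]))
```

```text
[215  26   3   5   6] [-0.88  -1.37   0.116] [69. 50. 33.]
[ 370   26   44   48 1087] [-0.839 -0.083  0.195] [33. 39. 50.]
[ 479   27   33   45 1179] [-1.003  0.404  0.195] [86. 81. 74.]
[87 31  3  4  7] [-0.403 -2.277  0.055] [185. 185. 173.]
[112  31   5   3   8] [-0.63  -2.269  0.021] [187. 186. 174.]
[305  61  18  41 425] [ 0.039 -0.044  0.233] [79. 77. 69.]
[473  69  31  23 459] [-1.077  0.402  0.022] [22. 40. 77.]
[ 324   80   57   44 1666] [0.155 0.174 0.244] [80. 80. 67.]
[159  89  46  37 854] [ 0.513 -0.254  0.255] [44. 42. 40.]
[502 108  10  11  86] [-0.64   0.56   0.024] [78. 66. 50.]
[321 221   8  14  87] [0.518 0.289 0.016] [142. 149. 145.]
[318 227   2   5   6] [0.55  0.286 0.031] [174. 179. 172.]
```

{"method": "play_rows", "body": {"steps": [{"claw":0,"dp":[-0.0004,0.0001,0.022],"angular":[0,0,0]},{"claw":0,"dp":[-0.0004,0.0001,0.022],"angular":[0,0,0]},{"claw":0,"dp":[-0.0004,0.0001,0.022],"angular":[0,0,0]},{"claw":0,"dp":[-0.0004,0.0001,0.022],"angular":[0,0,0]},{"claw":0,"dp":[-0.0004,0.0001,0.02],"angular":[0,0,0]},{"claw":0,"dp":[-0.0004,0.0001,0.018],"angular":[0,0,0]},{"claw":0,"dp":[-0.0004,0.0001,0.012],"angular":[0,0,0]},{"claw":0,"dp":[0,0,0.005],"angular":[0,0,0]}], "force": 80}}

```text
clock: 14.5
tcp_pos: [0.5085, -0.2564, 0.0359]
orientation: [-0.003, -0.171, 0.985, 0.001]
wrist_force: [-0.1, -1.1, 1.5]
finger_gap: 0.0854
```

No stray ball shows in either view, so the fourth must be under the lip. Next, close on the bar.

{"method": "play_rows", "body": {"steps": [{"claw":80,"dp":[0,0,0],"angular":[0,0,0]},{"claw":140,"dp":[0,0,0],"angular":[0,0,0]},{"claw":180,"dp":[0,0,0],"angular":[0,0,0]},{"claw":220,"dp":[0,0,0],"angular":[0,0,0]},{"claw":255,"dp":[0,0,0],"angular":[0,0,0]},{"claw":255,"dp":[0,0,0],"angular":[0,0,0]},{"claw":255,"dp":[0,0,0],"angular":[0,0,0]},{"claw":255,"dp":[0,0,0],"angular":[0,0,0]}]}}

```text
clock: 15.17
tcp_pos: [0.5106, -0.2588, 0.0393]
orientation: [-0.0, -0.171, 0.985, -0.001]
wrist_force: [-0.7, -0.5, 5.4]
finger_gap: 0.0148
```

Run:
```python
from h import *
a=cur(); s=env.get_state(); print(s['tcp_pos'],s['wrist_force'],s['clock'],s['finger_gap'],np.degrees(np.arctan2(*a[1].as_matrix()[:2,0][::-1])))
up=(a[0]+[0,0,.135],a[1]);plan(a,up,6,'up')
b=pose([.490,.021,.165],157.5); plan(up,b,16,'over')
```

```text
[ 0.51063427 -0.25877498  0.03928057] [-0.73540783 -0.48463442  5.39377293] 15.1667 0.014797211982079284 -160.30146833025233
up 6 dp [0.0, -0.0, -0.0225] ang [0.0, 0.0, 0.0]
over 16 dp [0.0013, 0.0179, 0.0006] ang [-0.007, -0.002, 2.637]
```

{"method": "play_rows", "body": {"steps": [{"claw":255,"dp":[0,0,-0.008],"angular":[0,0,0]},{"claw":255,"dp":[0,0,-0.018],"angular":[0,0,0]},{"claw":255,"dp":[0,0,-0.024],"angular":[0,0,0]},{"claw":255,"dp":[0,0,-0.026],"angular":[0,0,0]},{"claw":255,"dp":[0,0,-0.026],"angular":[0,0,0]},{"claw":255,"dp":[0,0,-0.02],"angular":[0,0,0]},{"claw":255,"dp":[0,0,-0.013],"angular":[0,0,0]},{"claw":255,"dp":[0,0,0],"angular":[0,0,0]}]}}

```text
clock: 15.83
tcp_pos: [0.5116, -0.259, 0.1768]
orientation: [0.001, -0.171, 0.985, -0.002]
wrist_force: [0.0, -1.1, -1.6]
finger_gap: 0.0147
```

{"method": "play_rows", "body": {"steps": [{"claw":255,"dp":[0.0013,0.0179,0.0006],"angular":[0,0,2.64]},{"claw":255,"dp":[0.0013,0.0179,0.0006],"angular":[0,0,2.64]},{"claw":255,"dp":[0.0013,0.0179,0.0006],"angular":[0,0,2.64]},{"claw":255,"dp":[0.0013,0.0179,0.0006],"angular":[0,0,2.64]},{"claw":255,"dp":[0.0013,0.0179,0.0006],"angular":[0,0,2.64]},{"claw":255,"dp":[0.0013,0.0179,0.0006],"angular":[0,0,2.64]},{"claw":255,"dp":[0.0013,0.0179,0.0006],"angular":[0,0,2.64]},{"claw":255,"dp":[0.0013,0.0179,0.0006],"angular":[0,0,2.64]}]}}

```text
clock: 16.5
tcp_pos: [0.4729, -0.1188, 0.1671]
orientation: [-0.002, 0.014, 1.0, 0.0]
wrist_force: [0.4, 0.6, -1.2]
finger_gap: 0.0145
```

{"method": "play_rows", "body": {"steps": [{"claw":255,"dp":[0.0013,0.0179,0.0006],"angular":[0,0,2.64]},{"claw":255,"dp":[0.0013,0.0179,0.0006],"angular":[0,0,2.64]},{"claw":255,"dp":[0.0013,0.0179,0.0006],"angular":[0,0,2.64]},{"claw":255,"dp":[0.0013,0.0179,0.0006],"angular":[0,0,2.64]},{"claw":255,"dp":[0.0013,0.0179,0.0006],"angular":[0,0,2.64]},{"claw":255,"dp":[0.0013,0.0179,0.0006],"angular":[0,0,2.64]},{"claw":255,"dp":[0.0013,0.0179,0.0006],"angular":[0,0,2.64]},{"claw":255,"dp":[0.0013,0.0179,0.0006],"angular":[0,0,2.64]}]}}

```text
clock: 17.17
tcp_pos: [0.4893, 0.0229, 0.1622]
orientation: [-0.002, 0.197, 0.98, -0.001]
wrist_force: [0.3, -0.2, -1.4]
finger_gap: 0.0147
```

{"method": "play_rows", "body": {"steps": [{"claw":255,"dp":[0,0,0],"angular":[0,0,0]},{"claw":255,"dp":[0,0,0],"angular":[0,0,0]},{"claw":255,"dp":[0,0,0],"angular":[0,0,0]},{"claw":255,"dp":[0,0,0],"angular":[0,0,0]},{"claw":255,"dp":[0,0,0],"angular":[0,0,0]},{"claw":255,"dp":[0,0,0],"angular":[0,0,0]},{"claw":255,"dp":[0,0,0],"angular":[0,0,0]},{"claw":255,"dp":[0,0,0],"angular":[0,0,0]}]}}

```text
clock: 17.83
tcp_pos: [0.4904, 0.0215, 0.1635]
orientation: [-0.001, 0.196, 0.981, -0.001]
wrist_force: [0.2, -0.2, -1.0]
finger_gap: 0.0147
```

Run:
```python
from h import *
a=cur(); s=env.get_state(); print(s['tcp_pos'],s['wrist_force'],s['clock'],s['finger_gap'],s['joint_pos'].round(2),np.degrees(np.arctan2(*a[1].as_matrix()[:2,0][::-1])))
plan(a,pose([.4903,.021,.135],157.5),8,'down'); 
# notch angle from the unobstructed picture: dark pips/notch by polar profile at rim height
g=np.load('t4.npz');c=env.calibration('top');v,u=np.mgrid[195:248,248:304]
q=plane(c,np.c_[u.ravel(),v.ravel()],.09); I=g['p'][v.ravel(),u.ravel()].mean(1)
x,y=q[:,0]-.4903,q[:,1]-.021; r=np.hypot(x,y); th=np.degrees(np.arctan2(y,x))
for lo,hi,nm in((.044,.048,'pip'),(.034,.040,'notch')):
    k=(r>lo)&(r<hi); t=np.median(I[k]); k&=I<(t-35); print(nm,t,sorted(zip(th[k].round(),I[k].round()))[:60])
p,d=env.read_camera('scene'); save('s6',cv2.resize(p[110:230,190:330],(700,600),interpolation=cv2.INTER_CUBIC))
```

```text
[0.490364   0.02151235 0.16350994] [ 0.24403947 -0.15960547 -0.95155207] 17.8333 0.014740142256958189 [-0.12  0.19 -0.3   1.08 -0.    0.27] 157.43162142446437
down 8 dp [-0.0, -0.0001, 0.0036] ang [-0.012, -0.011, -0.009]
pip 145.0 [(np.float64(-66.0), np.float64(94.0)), (np.float64(112.0), np.float64(98.0))]
notch 147.66666666666666 [(np.float64(-36.0), np.float64(109.0)), (np.float64(-34.0), np.float64(104.0)), (np.float64(-32.0), np.float64(102.0)), (np.float64(-31.0), np.float64(99.0)), (np.float64(-29.0), np.float64(98.0)), (np.float64(-28.0), np.float64(98.0)), (np.float64(-27.0), np.float64(99.0)), (np.float64(-26.0), np.float64(92.0)), (np.float64(-24.0), np.float64(91.0)), (np.float64(-23.0), np.float64(92.0)), (np.float64(-21.0), np.float64(86.0)), (np.float64(-20.0), np.float64(92.0)), (np.float64(-19.0), np.float64(85.0)), (np.float64(-18.0), np.float64(76.0)), (np.float64(-17.0), np.float64(79.0)), (np.float64(-16.0), np.float64(77.0)), (np.float64(-15.0), np.float64(74.0)), (np.float64(-14.0), np.float64(73.0)), (np.float64(-11.0), np.float64(74.0)), (np.float64(-11.0),
[... 373 characters left out ...]
p.float64(151.0), np.float64(36.0)), (np.float64(153.0), np.float64(34.0)), (np.float64(153.0), np.float64(57.0)), (np.float64(154.0), np.float64(33.0)), (np.float64(156.0), np.float64(42.0)), (np.float64(158.0), np.float64(33.0)), (np.float64(159.0), np.float64(36.0)), (np.float64(160.0), np.float64(61.0)), (np.float64(161.0), np.float64(38.0)), (np.float64(162.0), np.float64(35.0)), (np.float64(163.0), np.float64(52.0)), (np.float64(165.0), np.float64(30.0)), (np.float64(166.0), np.float64(31.0)), (np.float64(166.0), np.float64(44.0)), (np.float64(169.0), np.float64(41.0)), (np.float64(170.0), np.float64(59.0)), (np.float64(173.0), np.float64(85.0)), (np.float64(173.0), np.float64(103.0))]
```

View pics/s6.png

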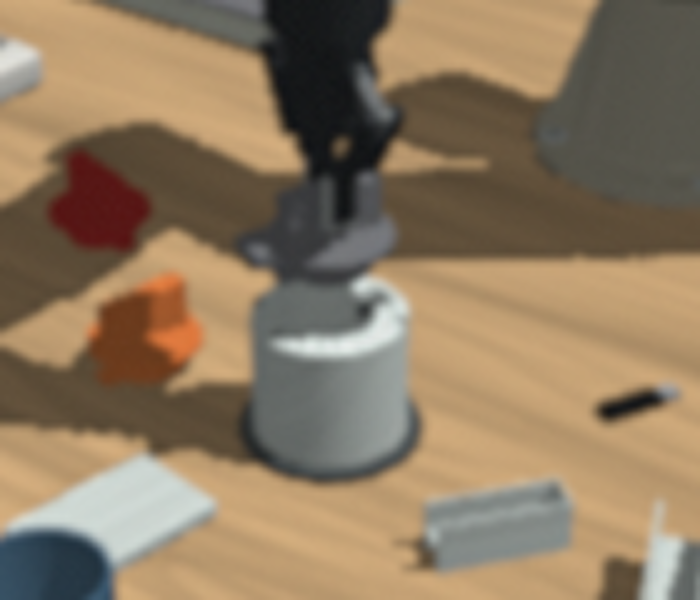

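The lid hangs over the canister but looks slightly tilted in view (320,240). I'll check that by fitting a plane to the flange.

Run:
```python
from h import *
for n in ('scene','top'):
    p,d=env.read_camera(n);P=cloud(env.calibration(n),d)
    h=np.hypot(P[:,:,0]-.4903,P[:,:,1]-.021); k=(h<.042)&(P[:,:,2]>.132)&(P[:,:,2]<.165)&(d>0)
    q=P[k]
    print(n,len(q))
    if len(q)<20: continue
    for z0 in np.arange(.132,.165,.004): 
        w=q[(q[:,2]>=z0)&(q[:,2]<z0+.004)]; print(round(z0,3),len(w),w.mean(0).round(3) if len(w) else '')
    m=(q[:,2]>.138)&(q[:,2]<.154)
    for _ in range(6):
        A=np.c_[q[:,0]-.49,q[:,1]-.021,np.ones(len(q))]
        s=np.linalg.lstsq(A[m],q[m,2],rcond=None)[0]; e=np.abs(A@s-q[:,2]); m=e<.003
    print('slopes deg',np.degrees(s[:2]).round(2),'z0',s[2],m.sum())
```

```text
scene 248
0.132 8 [0.514 0.036 0.134]
0.136 0 
0.14 12 [0.517 0.034 0.143]
0.144 108 [0.504 0.036 0.147]
0.148 55 [0.499 0.036 0.149]
0.152 18 [0.499 0.028 0.154]
0.156 20 [0.5   0.029 0.158]
0.16 22 [0.501 0.029 0.162]
0.164 5 [0.506 0.023 0.164]
slopes deg [-0.34  0.18] z0 0.14712488884948619 147
top 0
```

The flange is level (within 0.4°), and its top is at 0.147, so the lid's origin sits 39 mm below the TCP. Seated, the TCP should read about 0.112. Lowering now.

{"method": "play_rows", "body": {"steps": [{"claw":255,"dp":[0,0,0.005],"angular":[0,0,0]},{"claw":255,"dp":[0,0,0.006],"angular":[0,0,0]},{"claw":255,"dp":[0,0,0.006],"angular":[0,0,0]},{"claw":255,"dp":[0,0,0.005],"angular":[0,0,0]},{"claw":255,"dp":[0,0,0.004],"angular":[0,0,0]},{"claw":255,"dp":[0,0,0.004],"angular":[0,0,0]},{"claw":255,"dp":[0,0,0.003],"angular":[0,0,0]},{"claw":255,"dp":[0,0,0.003],"angular":[0,0,0]}]}}

```text
clock: 18.65
tcp_pos: [0.4902, 0.0219, 0.127]
orientation: [-0.001, 0.195, 0.981, -0.001]
wrist_force: [-0.1, 0.6, -1.9]
finger_gap: 0.0145
```

{"method": "play_rows", "body": {"steps": [{"claw":255,"dp":[0,0,0.002],"angular":[0,0,0]},{"claw":255,"dp":[0,0,0.002],"angular":[0,0,0]},{"claw":255,"dp":[0,0,0.001],"angular":[0,0,0]},{"claw":255,"dp":[0,0,0.001],"angular":[0,0,0]},{"claw":255,"dp":[0,0,0],"angular":[0,0,0]},{"claw":255,"dp":[0,0,0],"angular":[0,0,0]},{"claw":255,"dp":[0,0,0],"angular":[0,0,0]},{"claw":255,"dp":[0,0,0],"angular":[0,0,0]}]}}

```text
clock: 19.32
tcp_pos: [0.4904, 0.0218, 0.1216]
orientation: [-0.001, 0.195, 0.981, -0.001]
wrist_force: [0.3, -0.9, -2.2]
finger_gap: 0.0146
```

{"method": "play_rows", "body": {"steps": [{"claw":255,"dp":[0,0,0.002],"angular":[0,0,0]},{"claw":255,"dp":[0,0,0.002],"angular":[0,0,0]},{"claw":255,"dp":[0,0,0.002],"angular":[0,0,0]},{"claw":255,"dp":[0,0,0.0015],"angular":[0,0,0]},{"claw":255,"dp":[0,0,0.001],"angular":[0,0,0]},{"claw":255,"dp":[0,0,0.0005],"angular":[0,0,0]},{"claw":255,"dp":[0,0,0],"angular":[0,0,0]},{"claw":255,"dp":[0,0,0],"angular":[0,0,0]}]}}

```text
clock: 19.98
tcp_pos: [0.4903, 0.0218, 0.1125]
orientation: [-0.001, 0.195, 0.981, -0.001]
wrist_force: [1.1, -0.2, -0.7]
finger_gap: 0.0146
```

{"method": "play_rows", "body": {"steps": [{"claw":255,"dp":[0,0,0.0005],"angular":[0,0,0]},{"claw":255,"dp":[0,0,0.0005],"angular":[0,0,0]},{"claw":255,"dp":[0,0,0],"angular":[0,0,0]},{"claw":255,"dp":[0,0,0],"angular":[0,0,0]},{"claw":255,"dp":[0,0,0],"angular":[0,0,0]},{"claw":255,"dp":[0,0,0],"angular":[0,0,0]},{"claw":255,"dp":[0,0,0],"angular":[0,0,0]},{"claw":255,"dp":[0,0,0],"angular":[0,0,0]}], "force": 100}}

```text
clock: 20.65
tcp_pos: [0.4903, 0.0218, 0.1123]
orientation: [-0.001, 0.195, 0.981, -0.001]
wrist_force: [-2.3, 0.6, 5.8]
finger_gap: 0.0141
```

It's seated: contact at 0.1123, as predicted. Now the clockwise twist.

{"method": "play_rows", "body": {"steps": [{"claw":255,"dp":[0,0,0],"angular":[0,0,1.5]},{"claw":255,"dp":[0,0,0],"angular":[0,0,2.5]},{"claw":255,"dp":[0,0,0],"angular":[0,0,2.5]},{"claw":255,"dp":[0,0,0],"angular":[0,0,2.5]},{"claw":255,"dp":[0,0,0],"angular":[0,0,2.5]},{"claw":255,"dp":[0,0,0],"angular":[0,0,2.5]},{"claw":255,"dp":[0,0,0],"angular":[0,0,2.5]},{"claw":255,"dp":[0,0,0],"angular":[0,0,2.5]}]}}

```text
clock: 21.32
tcp_pos: [0.4907, 0.0218, 0.1124]
orientation: [-0.0, 0.355, 0.935, -0.001]
wrist_force: [-2.4, -1.4, 5.4]
finger_gap: 0.0139
```

Run:
```python
from h import *
a=cur(); s=env.get_state(); print(s['tcp_pos'],s['wrist_force'],s['ft_torque'],s['clock'],s['finger_gap'],np.degrees(np.arctan2(*a[1].as_matrix()[:2,0][::-1])))
```

```text
[0.49069393 0.02180635 0.11236457] [-2.42506308 -1.40630881  5.4006709 ] [0.03467631 0.35738395 0.13043268] 21.3167 0.01386871082558683 138.3587291206701
```

{"method": "play_rows", "body": {"steps": [{"claw":255,"dp":[0,0,0],"angular":[0,0,2.5]},{"claw":255,"dp":[0,0,0],"angular":[0,0,2.5]},{"claw":255,"dp":[0,0,0],"angular":[0,0,2.5]},{"claw":255,"dp":[0,0,0],"angular":[0,0,2.5]},{"claw":255,"dp":[0,0,0],"angular":[0,0,2.5]},{"claw":255,"dp":[0,0,0],"angular":[0,0,2.5]},{"claw":255,"dp":[0,0,0],"angular":[0,0,2.5]},{"claw":255,"dp":[0,0,0],"angular":[0,0,2.5]}]}}

```text
clock: 21.98
tcp_pos: [0.4907, 0.0219, 0.1124]
orientation: [-0.0, 0.512, 0.859, -0.001]
wrist_force: [-1.8, 1.5, 4.7]
finger_gap: 0.0144
```

{"method": "play_rows", "body": {"steps": [{"claw":255,"dp":[0,0,0],"angular":[0,0,2]},{"claw":255,"dp":[0,0,0],"angular":[0,0,2]},{"claw":255,"dp":[0,0,0],"angular":[0,0,1.7]},{"claw":255,"dp":[0,0,0],"angular":[0,0,0]},{"claw":255,"dp":[0,0,0],"angular":[0,0,0]},{"claw":255,"dp":[0,0,0],"angular":[0,0,0]},{"claw":255,"dp":[0,0,0],"angular":[0,0,0]},{"claw":255,"dp":[0,0,0],"angular":[0,0,0]}]}}

```text
clock: 22.65
tcp_pos: [0.4908, 0.022, 0.1123]
orientation: [-0.0, 0.553, 0.833, -0.0]
wrist_force: [-1.7, 0.5, 5.3]
finger_gap: 0.0143
```

Run:
```python
from h import *
a=cur(); s=env.get_state(); print(s['tcp_pos'],s['wrist_force'],s['ft_torque'],s['clock'],s['finger_gap'],np.degrees(np.arctan2(*a[1].as_matrix()[:2,0][::-1])))
p,d=env.read_camera('scene'); P=cloud(env.calibration('scene'),d)
h=np.hypot(P[:,:,0]-.4903,P[:,:,1]-.021); k=(h<.039)&(P[:,:,2]>.088)&(P[:,:,2]<.1045); q=P[k]
s=np.linalg.lstsq(np.c_[q[:,0]-.49,q[:,1]-.021,np.ones(len(q))],q[:,2],rcond=None)[0];print('flange z',np.median(q[:,2]),len(q),np.degrees(s[:2]))
k=(h<.04)&(P[:,:,2]>.108)&(P[:,:,2]<.135)
t,_=env.read_camera('top')
save('s8',np.hstack([cv2.resize(p[120:220,200:320],(480,400),interpolation=cv2.INTER_CUBIC),cv2.resize(t[180:260,245:309],(320,400),interpolation=cv2.INTER_CUBIC)]))
```

```text
[0.49084807 0.02195296 0.1122991 ] [-1.67832777  0.5331107   5.28151466] [ 0.21593919  0.19529178 -0.0406196 ] 22.65 0.01430505580092278 112.80671981563064
flange z 0.09618694725506677 152 [-5.97035027 -2.51164302]
```

View pics/s8.png

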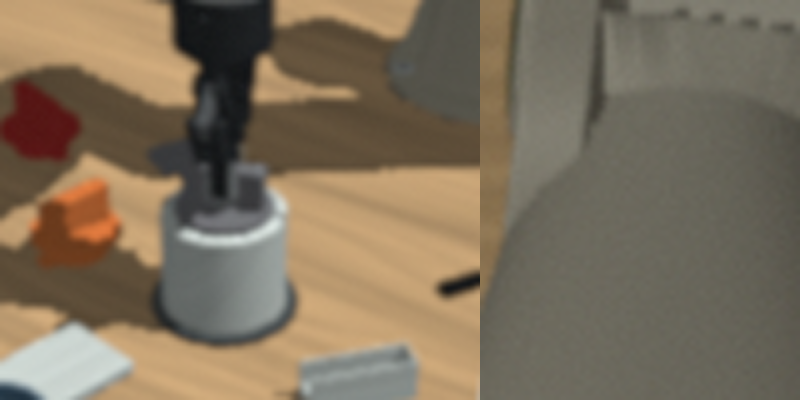

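The lid sits flush on the rim (225,215), with the bar turned and gripped. One numeric check of the bar's direction and the flange height:

Run:
```python
from h import *
p,d=env.read_camera('scene'); P=cloud(env.calibration('scene'),d)
h=np.hypot(P[:,:,0]-.4903,P[:,:,1]-.021)
I=p.astype(int); grey=(I.mean(2)>50)&(I.mean(2)<125)
k=(h>.013)&(h<.038)&(P[:,:,2]>.103)&(P[:,:,2]<.133)&grey; q=P[k][:,:2].astype(np.float32)
r=cv2.minAreaRect(q);print(len(q),r,np.round(cv2.boxPoints(r),3).tolist())
for z0,z1 in((.103,.112),(.112,.12),(.12,.127),(.127,.133)):
    w=P[k&(P[:,:,2]>z0)&(P[:,:,2]<z1)]
    if len(w)>5: l=cv2.fitLine(w[:,:2].astype(np.float32),cv2.DIST_HUBER,0,.01,.01).ravel(); print(z0,len(w),np.degrees(np.arctan2(l[1],l[0])))
m=(h<.034)&(h>.02)&(P[:,:,2]>.085)&(P[:,:,2]<.103); print('flange z',np.percentile(P[m][:,2],[10,50,90]),m.sum())
s=env.get_state();print(s['clock'],s['ft_torque'],s['wrist_force'])
```

```text
161 ((0.4972168803215027, 0.026683174073696136), (0.029238898307085037, 0.0652112290263176), 25.379858016967773) [[0.4699999988079071, 0.05000000074505806], [0.49799999594688416, -0.008999999612569809], [0.5239999890327454, 0.003000000026077032], [0.4959999918937683, 0.06199999898672104]]
0.103 45 -67.35662
0.112 37 -68.02974
0.12 38 -64.78794
0.127 41 -67.948135
flange z [0.09467867 0.09628543 0.10078733] 71
22.8 [0.22115431 0.18807728 0.06795215] [-1.49330035  1.91978123  5.82230956]
```

```bash
python3 -c "
from workcell import env
print(env.hand_in())"
```

```text
the job is handed in; nothing more can be done
None
```

I poured the balls into the canister and set the tray back upright in its old place. Then I put the lid in through the notches and turned it 45° clockwise. I handed the job in at about 22.8 s of the 69 s allowed, with the arm still holding the lid.

**Last checks**
- **Lid angle:** the bar measured about -67°, which lines up with the pips at -66° to -68°. The tool turned from 157.4° to 112.8°, so it never came near the lock.
- **Lid seating:** the flange top read 0.096 m, its seated height, and the lid was pressing on the rim with about 5 N.
- **Tray:** empty and upright when viewed from above.
- **Other things on the desk:** comparing depth images taken after the tray was set down with the starting ones showed nothing else moved and no ball on the desk. I did not repeat this after fitting the lid.

**What I couldn't confirm**
- **Fourth ball:** only three balls could be seen through the mouth. I take the fourth to be under the lip, because the tray was empty and no stray ball showed in either camera.
- **Twist torque:** the wrist readings (-0.04 and +0.07 N m) were too noisy to confirm the spring's push.
- **Flange tilt:** one plane fit after the twist gave a 6° slope. I put that down to bar or rim points getting into the fit, because the lid looked flush and had read level before going in.

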